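# Key a homogeniser tube into its bench drive and hold it down on the start contact

## Task

Lift the taller of the two capped tubes out of the metal stand, set it cap down on the hub of the white tube drive and turn it under light pressure, without pressing the sprung hub down onto its start contact, until the keys on the shaft drop in and the cap sits flat on the hub. Then push the seated tube fully down against the hub's spring, and finish while still holding it pressed down there. Leave the short tube, bottle, beaker and carton where they are.

Things in the scene. Friction and masses are not known exactly. Their poses are not given: they have to be found in the camera images.
- tube_mid (a point): Gripping point of the taller capped tube, the one to use: loose, 50 to 100 g, 122 mm long, standing cap down, +z up its axis. White barrel 28 mm in diameter from 38 mm below this point to 32 mm above it; rounded closed top 42 mm above it. Below the barrel a grey screw cap, 34 mm in diameter, 20 mm high, flat underneath (58 mm below this point); under the cap its steel shaft.
- tube_tip (a point): Lower end of the taller tube's shaft, 80 mm below tube_mid; axes alike. The shaft is 12 mm in diameter and sticks 22 mm out of the cap (hidden in the stand at first). Its lowest 8 mm are a plain round nose, tapered to 7 mm at the end over 4 mm; the other 14 mm carry two opposite keys 4 mm wide, reaching 10 mm from the axis, along this point's +x and -x.
- short_mid (a point): Middle of the barrel of the short tube: same cap, barrel diameter and shaft but 80 mm long over all; its top is 58 mm above the stand's top (24 mm above this point), the taller tube's 100 mm. Loose; leave it standing in its well. Either tube may be in either well.
- stand: Fixed aluminium block, 70 mm (its x) by 190 mm (its y) by 45 mm high, origin at the centre of its underside. Two round wells 25 mm wide on its y axis, 45 mm to either side of the centre; the tubes' shafts hang in them and the caps rest on the block's top. The other tube stands 90 mm away along the block's y, so there is most room for fingers along its x.
- hub_mouth (a point): Centre of the top face of the drive's steel hub, z up, 80 mm above the bench at rest; goes down with the hub. Hub: 38 mm disc, 10 mm proud of the deck; bore 14 mm in diameter with two opposite keyways 7.2 mm wide reaching 11.5 mm from the axis, 24 mm deep. The motor stopped at any angle: this point's axes do NOT tell the keyways' direction; see it from above or feel for it.
- drive: Fixed white housing of the tube drive: deck 140 by 120 mm, 70 mm high, lower sloped panel towards its -x; origin on the bench, hub 25 mm to its +x. How it keys: nose in the bore, keys resting on the hub, the shaft end is 8 mm below the hub face; within half a turn (keyways fit within 0.15 rad) the keys can drop until the cap lies on the hub, shaft end 22 mm below the face.
- carrier (a joint): How far the hub is pushed down on its spring, m: 0 up at rest, 0.008 at the stop. Starts to move at about 7.5 N, about 14 N at the stop; returns when let go. The start contact closes at 0.006: not to be closed before the keys are in. The hub itself turns only against a stiff 0.25 N m: it stays put under light pressure, but follows the tube once keyed.
- bottle_mid (a point): Middle of a glass bottle with a screw cap, 70 mm in diameter, 150 mm high, standing to the left of the drive; leave alone.
- beaker_mid (a point): Middle of a glass beaker, 64 mm in diameter, 85 mm high, beyond the work; leave alone.
- carton_mid (a point): Middle of a flat carton, 70 by 110 by 28 mm, beyond the stand; leave alone.
Mind the look-alikes: they are no part of the job. Leave any brown look-alike of the part that bears tube_mid alone. Of the things that look like the stand, the larger one is meant.

How it is judged:
By the outcome, as a careful person would: the job done as asked, in the order asked, and still so for the second after the job is handed in, while the arm keeps its last pose, push and grip.
It also fails if it takes over 64 s, if anything falls off the work surface, if the arm or the gripper's body presses on something with over 40 N, if the wrist force passes 120 N, or if a joint passes its speed limit or range.

## Robot

A 6-joint arm with a two-finger parallel gripper is mounted at the origin on the work surface. World frame = base frame: x ahead of the robot, y to its left, z up, the work surface at z = 0. Lengths are in m, angles in rad, forces in N, time in s.
With the tool pointing down it reaches from about 0.275 to 0.825 m from the base axis. Payload 5.2 kg.
Tool frame: the origin (TCP) lies on the front face of the gripper's body, between the roots of the fingers; the fingertips stand 84 mm ahead of it and the grasp point (between the pads) lies 65 mm ahead of it; z points along the fingers, y is the line along which they close (so a half turn about z gives the same grasp; the last joint's range is limited). The gripper opens to 93 mm and grips with 3 to 60 N. Pads are 15 mm wide; open, the fingers measure 128 mm over their backs; the gripper's body (75 mm by 188 mm) begins 65 mm behind the grasp point.
Start: joints at [-1.446, 0.259, 1.535, -0, 1.348, -0.203], TCP at [0.177, -0.521, 0.303] pointing down, gripper open.
Joint ranges: [-3.14, 3.14], [-0.91, 2.08], [0.19, 2.58], [-1.22, 4.36], [0.22, 2.71], [-3.12, 3.12]. Speed limits (rad/s): [2.57, 2.57, 3.14, 3.14, 3.14, 3.14].

## Interface

Orientations are given as a unit quaternion [w, x, y, z].
In Python, from workcell import ctrl gives the robot as it stands. The module is installed in compiled form; this text tells all that it offers.
- The arm moves only by the tool jog_arm, never from a script. Its argument "rows" is a list that holds one entry, the list of rows, each a list of 6 numbers: the shift along the world's x, y, z in m, then the turn, a rotation vector about the world's x, y, z in degrees. A call has exactly 8 rows; each row is the pose to reach, as a shift and turn from the pose commanded when the call began; what a row does not reach only later rows make up. A row lasts 1/10 s, in which the tool goes at most 50 mm and 8.59 degrees, less where a joint would pass 70% of its speed; a pose out of reach is approached as far as the arm can. A call with a gripper value outside its range is refused whole. "gripper" is the finger opening in m, from 0 to 0.093, set as the call begins (left out, the last holds). The fingers move at their own pace and stop on an object; "grip_force" is the grip in N (left out, the last holds). Time passes only in rows, so rows that repeat a pose let the fingers close, or fill a call up. It gives the time, the measured TCP pose, the force, the opening and the grip force at its end, in the units of the state.
- ctrl.get_state(): the state, without advancing time (a new reading comes with each control period).
- ctrl.camera(name): name is "scene" or "top"; returns a dict with "pixels" (400x640x3 uint8, red, green, blue), "fx", "fy", "cx", "cy" (pixels), "rvec" (rotation vector, rad) and "tvec" (3), from world to camera coordinates, as OpenCV has them. Camera axes: x right, y down, z forward; pixel columns grow to the right and rows downward; lengths in m; the calibration is good to about 2 mm. A picture is of the moment at which its call begins. There is no depth.
- ctrl.sign_off(): hands the job in; it is judged then, once.
The state is a dict: "time": time; "q": joint angles; "joint_velocities": joint speeds; "joint_torque": joint torques, N m; "ee_pos": TCP position; "eef_rot": TCP orientation; "ft_force": force on the tool from outside, world axes, zero at the start; "wrist_torque": the same for the moment, N m; "opening": finger opening in m; "finger_force": force on a finger pad.
Only numpy, scipy, OpenCV 4.12 (cv2) and the standard library are available. Lean on these libraries where they do the work, as an engineer would, in place of code of your own. Each camera call takes 0.05 s, during which the arm holds its last target. There are 200 camera calls.

## Working session

There is one attempt and no reset: what is moved stays moved. The work goes in short steps, Python scripts to look and compute and a tool call to move; the robot and the scene stay as the last step left them, time stands still between calls to the robot, and variables do not carry over. Pictures are saved under pics/ and viewed, at most 10 in all, crops included, and the job is handed in when it is done.

Besides the shell and the picture viewer there is one more tool, called as name(argument=value, ...), one argument or row to a line, values as JSON. jog_arm: Moves the arm, as the interface text tells. Its arguments: {"type":"object","properties":{"rows":{"type":"array"},"gripper":{"type":"number"},"grip_force":{"type":"number"}},"required":["rows"]}

```bash
mkdir -p pics; cat > h.py <<'E'
import numpy as np, cv2
from workcell import ctrl
def cam(n, f=None):
    c=ctrl.camera(n); 
    if f: cv2.imwrite('pics/'+f, c['pixels'][:,:,::-1])
    return c
def ray(c,u,v):
    R=cv2.Rodrigues(np.array(c['rvec'],float))[0]; t=np.array(c['tvec'],float).ravel()
    d=R.T@np.array([(u-c['cx'])/c['fx'],(v-c['cy'])/c['fy'],1.]); return -R.T@t, d
def onz(c,u,v,z):
    o,d=ray(c,u,v); return o+d*(z-o[2])/d[2]
def proj(c,p):
    R=cv2.Rodrigues(np.array(c['rvec'],float))[0]; q=R@np.array(p,float)+np.array(c['tvec'],float).ravel()
    return np.array([c['fx']*q[0]/q[2]+c['cx'], c['fy']*q[1]/q[2]+c['cy']])
E
python3 - <<'E'
from h import *
for n in('scene','top'):
    c=cam(n,n+'0.png'); print(n,c['fx'],ray(c,320,200))
print(ctrl.get_state())
E
```

```text
scene 393.97281270506943 (array([ 1.37499947, -0.04960851,  0.68505855]), array([-0.80393067,  0.1347776 , -0.57932017]))
top 413.6884063376274 (array([0.29688897, 0.08915965, 1.2762711 ]), array([ 0.20965968,  0.0137046 , -0.97781596]))
{'time': 0.1, 'q': array([-1.44581492e+00,  2.59257298e-01,  1.53594482e+00, -1.91524870e-05,
        1.34798915e+00, -2.02814643e-01]), 'joint_velocities': array([-0.00077731, -0.00056442, -0.00197439,  0.00082209,  0.00151986,
       -0.00075907]), 'joint_torque': array([ 2.22130562e-03, -4.38211620e+01, -2.84640080e+01,  7.21708545e-02,
        3.62808304e-02, -5.39368716e-05]), 'ee_pos': array([ 0.17704213, -0.52036272,  0.30201919]), 'eef_rot': array([-7.99069192e-04,  9.86598097e-01,  1.63167266e-01,  2.17678701e-05]), 'ft_force': array([0.10224581, 0.52433038, 1.05617627]), 'wrist_torque': array([ 0.00885884, -0.01728859,  0.00739001]), 'finger_force': 0.0, 'opening': 0.09299495796854622}
```

```bash
sleep 1
```

```text
(no output)
```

View pics/scene0.png

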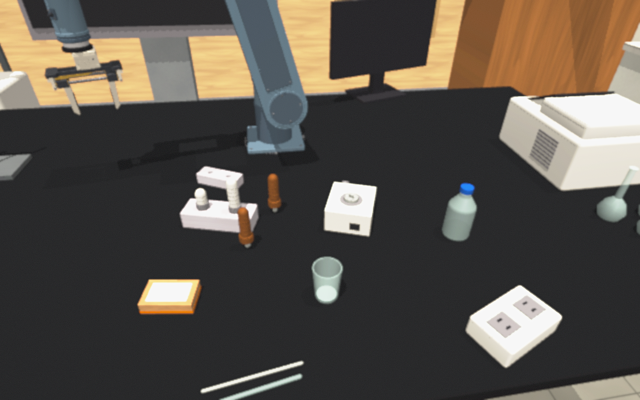

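View pics/top0.png

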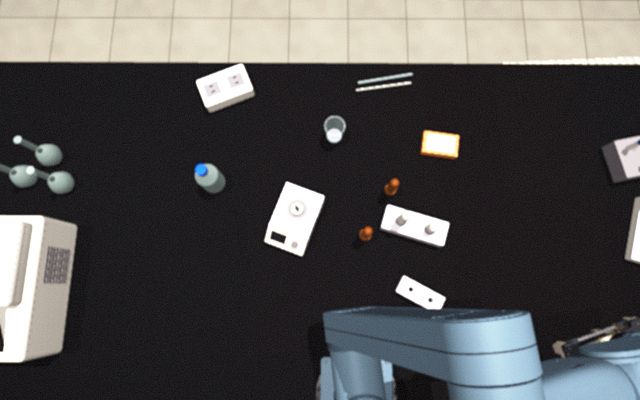

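Scene view: white tall tube at (234,195) in the larger stand, short tube at (201,198), brown look-alikes at (273,190) and (245,225), small stand at (220,177). Top view: the large stand is at (415,225), with the tall tube on its +y side at about (400,220). The hub is at (297,208).

```bash
cat > m1.py <<'E'
from h import *
a=cam('top'); b=cam('scene')
A=a['pixels'][:,:,::-1]; B=b['pixels'][:,:,::-1]
A1=cv2.resize(A[165:260,255:455],None,fx=4,fy=4,interpolation=cv2.INTER_CUBIC)[:, :800]
B1=cv2.resize(B[160:250,170:385],None,fx=3.7,fy=3.7,interpolation=cv2.INTER_CUBIC)[:210]
B1=cv2.resize(B[165:235,175:285],None,fx=4,fy=4,interpolation=cv2.INTER_CUBIC)[:220]
C=np.zeros((600,800,3),np.uint8); C[:A1.shape[0]]=A1; C[380:600,:B1.shape[1]]=B1[:220]
cv2.imwrite('pics/c1.png',C)
# stand quad, drive quad in top
g=cv2.cvtColor(A,cv2.COLOR_BGR2HSV); m=((g[...,2]>150)&(g[...,1]<60)).astype(np.uint8)
for (u,v),z in (((415,240),.045),((285,225),.07)):
    n,l,s,ce=cv2.connectedComponentsWithStats(m)
    k=l[v,u]; mm=(l==k).astype(np.uint8); cn=max(cv2.findContours(mm,0,2)[0],key=cv2.contourArea)
    r=cv2.boxPoints(cv2.minAreaRect(cn)); print(s[k]); print(np.array([onz(a,*p,z) for p in r]).round(4)[:,:2].tolist(), onz(a,*r.mean(0),z))
for u,v,z in((297,208,.08),(400,220,.145),(430,229,.1)): print(onz(a,u,v,z))
E
python3 m1.py
```

```text
[     0     61    640    339 193278]
[[-0.0084, 0.9908], [1.0208, 1.1562], [1.0295, -0.9308], [0.0012, -0.7816]] [0.46885439 0.10724823 0.045     ]
[ 264  182   61   74 2677]
[[0.4322, 0.2772], [0.6175, 0.2135], [0.57, 0.0901], [0.3875, 0.157]] [0.50037054 0.184708   0.07      ]
[0.52896675 0.1735102  0.08      ]
[ 0.48387014 -0.11689661  0.145     ]
[ 0.46559268 -0.21024089  0.1       ]
```

```bash
sleep 1
```

```text
(no output)
```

View pics/c1.png

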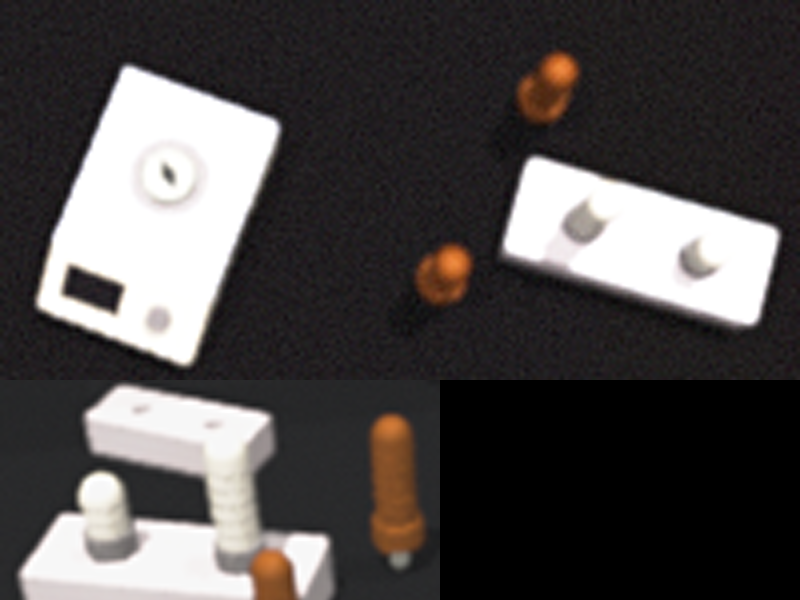

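The crop confirms the choice: the taller white tube with grey cap stands in the larger block's +y well, at top pixel about (401,220). Both brown ones stand apart and the short tube is in the -y well. The hub slot shows from (295,205) to (299,212), tilted.

```bash
cat > m2.py <<'E'
from h import *
a=cam('top'); b=cam('scene')
A=a['pixels'][:,:,::-1]; B=b['pixels'][:,:,::-1]
f=lambda u,v:(u/4+255-.4,v/4+165-.4)
P=onz(a,*f(530,156),.045); Q=onz(a,*f(779,230),.045)
y=(P-Q); L=np.linalg.norm(y); y/=L; x=np.array([y[1],-y[0],0]); m=(P+Q)/2-.035*x
print('stand',L,m,'yang',np.degrees(np.arctan2(y[1],y[0]))); print('wells',m+.045*y,m-.045*y)
# tube by scene view: barrel axis
for (u,v),z in (((234,190),.12),((235,200),.09),((201,192),.09)):
    row=B[v,u-14:u+15].astype(int); print(v,row.mean(1).astype(int).tolist())
# grey cap in top: mask on stand area
g=A[200:245,382:450].astype(int).mean(2)
mk=((g>90)&(g<175)).astype(np.uint8); n,l,s,c=cv2.connectedComponentsWithStats(mk)
for i in range(1,n):
    if s[i,4]>8: print('grey',s[i],c[i]+[382,200], onz(a,*(c[i]+[382,200]),.055))
# drive and hub
c=A[175:262,258:330].astype(int).mean(2); mk=(c>130).astype(np.uint8)
cn=max(cv2.findContours(mk,0,2)[0],key=cv2.contourArea)
r=cv2.boxPoints(cv2.minAreaRect(cn))+[258,175]; print('drive',[onz(a,*p,.07).round(4)[:2].tolist() for p in r])
s=A[200:217,289:306].astype(int).mean(2); print(s.astype(int))
mk=s<200
w=np.clip(215-s,0,None)
mk=(np.hypot(*np.meshgrid(np.arange(17)-8,np.arange(17)-8))<4.6)
w=w*mk; yy,xx=np.mgrid[200:217,289:306]
pts=np.array([onz(a,u,v,.08)[:2] for u,v in zip(xx.ravel(),yy.ravel())]); W=w.ravel()/w.sum()
mu=W@pts; C=(pts-mu).T@((pts-mu)*W[:,None]); ev,V=np.linalg.eigh(C); print('slot',mu,np.sqrt(ev),np.degrees(np.arctan2(V[1,1],V[0,1])))
E
python3 m2.py
```

```text
stand 0.1941503037503859 [ 0.48917672 -0.18036582  0.045     ] yang 73.24655254136627
wells [ 0.50214814 -0.13727589  0.045     ] [ 0.47620529 -0.22345576  0.045     ]
190 [40, 41, 41, 41, 41, 57, 125, 208, 230, 231, 228, 218, 217, 216, 211, 195, 181, 152, 95, 50, 41, 41, 42, 42, 42, 41, 42, 42, 42]
200 [120, 103, 89, 73, 64, 60, 73, 133, 186, 210, 220, 220, 218, 211, 197, 188, 183, 164, 116, 63, 43, 40, 40, 41, 41, 41, 42, 42, 41]
192 [43, 43, 42, 42, 42, 39, 43, 107, 221, 251, 248, 247, 247, 247, 247, 247, 244, 223, 155, 83, 45, 42, 42, 42, 43, 41, 42, 42, 41]
grey [14 16 10 10 62] [400.22580645 221.03225806] [ 0.49562524 -0.13386726  0.055     ]
grey [43 26  9  9 37] [427.97297297 230.59459459] [ 0.46723542 -0.21545304  0.055     ]
grey [ 0 29 53 16 69] [405.89855072 235.84057971] [ 0.4512368  -0.14930493  0.055     ]
drive [[0.4322, 0.2774], [0.6177, 0.2129], [0.5698, 0.0896], [0.3871, 0.1572]]
[[255 255 255 255 252 246 243 242 241 241 246 249 251 255 255 255 255]
 [255 255 251 246 240 239 241 241 240 240 240 240 241 245 252 255 255]
 [255 250 243 239 238 242 247 249 249 246 244 
[... 391 characters left out ...]
54 255 255 254 198  98  97 177 247 255 255 254 243 232 236]
 [235 236 252 255 255 254 228 148 101 160 246 255 255 254 239 230 238]
 [233 235 252 255 255 255 254 221 160 180 244 255 255 250 227 227 238]
 [234 235 247 254 254 255 255 255 231 227 247 254 254 239 214 229 240]
 [239 235 237 248 253 255 255 255 254 251 253 254 248 219 210 233 242]
 [239 236 230 232 242 252 255 255 255 254 253 247 224 202 222 237 244]
 [244 239 234 226 219 231 243 246 245 242 235 219 210 218 234 242 250]
 [251 244 240 232 214 202 203 199 203 205 205 211 229 236 240 248 255]
 [255 251 245 239 230 226 218 213 215 216 226 233 237 243 249 254 255]]
slot [0.52861906 0.1745507 ] [0.00183481 0.00357182] -150.2469451986444
```

jog_arm(
  rows=[
    [[0.02, 0.024, 0, 0, 0, 4], [0.05, 0.06, 0, 0, 0, 10], [0.08, 0.096, 0, 0, 0, 17], [0.11, 0.132, 0, 0, 0, 24], [0.14, 0.168, 0, 0, 0, 31], [0.17, 0.204, 0, 0, 0, 38], [0.2, 0.24, 0, 0, 0, 45], [0.22, 0.264, 0, 0, 0, 50]],
  ],
  gripper=0.06,
  grip_force=30,
)

```text
time: 1.1
ee_pos: [0.3984, -0.2542, 0.3029]
eef_rot: [0.0, 0.823, 0.567, 0.0]
ft_force: [-0.2, -0.7, -0.2]
opening: 0.0601
finger_force: 0.0
```

```bash
python3 - <<'E'
from h import *
b=cam('scene'); B=b['pixels'][:,:,::-1]
a=cam('top')
# fixed top-cam calibration; dome pixel seen earlier
print('dome',onz(a,405.1,216.1,.131),'short dome',onz(a,(712/4+255-.4),(248/4+165-.4),.089))
for p in ((.502,-.137),(.499,-.136)):
  print([proj(b,(*p,z)).round(1).tolist() for z in (.145,.12,.09,.065,.045)])
def cen(v,u,th=120):
    r=B[v].astype(int).mean(1); i=u
    while r[i]>th:i-=1
    j=u
    while r[j]>th:j+=1
    L=i+(th-r[i])/(r[i+1]-r[i]); R=j-1+(r[j-1]-th)/(r[j-1]-r[j]); return L,R,(L+R)/2
for v in (184,187,190,196,199,202): print(v,np.round(cen(v,232),1))
print('brown', onz(a,389,190,.0), onz(a,391,187,.03), onz(a,365,235,0))
E
```

```text
dome [ 0.49734651 -0.13410884  0.131     ] short dome [ 0.47421726 -0.22088597  0.089     ]
[[229.6, 179.0], [230.8, 187.2], [232.1, 196.8], [233.2, 204.5], [234.1, 210.5]]
[[230.0, 178.4], [231.2, 186.6], [232.5, 196.1], [233.6, 203.8], [234.5, 209.8]]
184 [203.7 240.8 222.2]
187 [219.8 238.1 229. ]
190 [226.  237.6 231.8]
196 [227.1 238.3 232.7]
199 [227.5 238.7 233.1]
202 [186.5 239.5 213. ]
brown [ 0.60399217 -0.11143678  0.        ] [ 0.60636093 -0.11316596  0.03      ] [ 0.46019271 -0.0333254   0.        ]
```

jog_arm(
  rows=[
    [[0.03, 0.036, 0, 0, 0, 1], [0.06, 0.072, 0, 0, 0, 2], [0.085, 0.1, 0, 0, 0, 3], [0.1, 0.118, -0.01, 0, 0, 4], [0.102, 0.121, -0.025, 0, 0, 4], [0.102, 0.121, -0.04, 0, 0, 4], [0.102, 0.121, -0.055, 0, 0, 4], [0.102, 0.121, -0.06, 0, 0, 4]],
  ],
)

```text
time: 2.0
ee_pos: [0.4983, -0.1361, 0.2412]
eef_rot: [-0.001, 0.805, 0.593, -0.001]
ft_force: [-0.6, -0.2, 0.1]
opening: 0.0602
finger_force: 0.0
```

```bash
python3 - <<'E'
from h import *
s=ctrl.get_state(); print(s['ee_pos'],s['eef_rot'],s['q'])
b=cam('scene'); a=cam('top'); B=b['pixels'][:,:,::-1];A=a['pixels'][:,:,::-1]
C=np.vstack([cv2.resize(B[110:240,150:310],None,fx=3,fy=3,interpolation=2)[:, :480]]); D=cv2.resize(A[180:310,340:446],None,fx=3,fy=3,interpolation=2)
cv2.imwrite('pics/c2.png',np.hstack([C,D]))
E
```

```text
[ 0.49825933 -0.13612898  0.24119573] [-1.13615477e-03  8.05377462e-01  5.92760692e-01 -7.84124985e-04] [-4.82661020e-01  2.51422768e-01  1.70330597e+00 -4.45781589e-04
  1.18959371e+00 -1.80664389e-01]
```

```bash
sleep 1
```

```text
(no output)
```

View pics/c2.png

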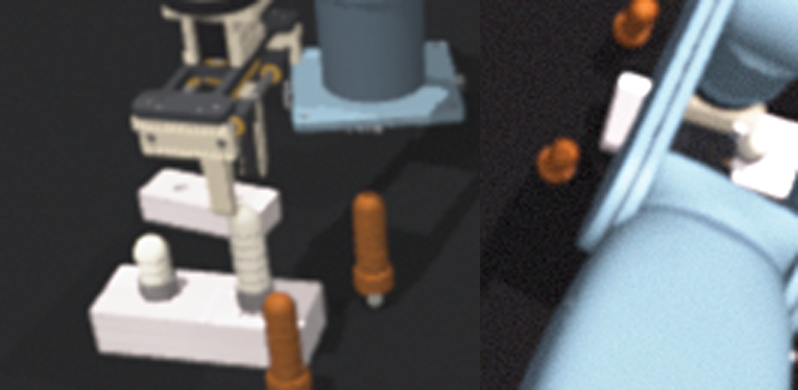

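The fingers straddle the line above the white tall tube: near finger at crop (217,185), tube top at (243,215). The brown tubes are clear. I'll descend and grip.

jog_arm(
  rows=[
    [[0.001, 0.0005, -0.02, 0, 0, 0], [0.001, 0.0005, -0.045, 0, 0, 0], [0.001, 0.0005, -0.065, 0, 0, 0], [0.001, 0.0005, -0.075, 0, 0, 0], [0.001, 0.0005, -0.075, 0, 0, 0], [0.001, 0.0005, -0.075, 0, 0, 0], [0.001, 0.0005, -0.075, 0, 0, 0], [0.001, 0.0005, -0.075, 0, 0, 0]],
  ],
)

```text
time: 2.9
ee_pos: [0.5006, -0.1355, 0.1688]
eef_rot: [0.001, 0.805, 0.593, 0.0]
ft_force: [-0.2, 0.1, 0.3]
opening: 0.0598
finger_force: 0.0
```

jog_arm(
  rows=[
    [[0, 0, 0, 0, 0, 0], [0, 0, 0, 0, 0, 0], [0, 0, 0, 0, 0, 0], [0, 0, 0, 0, 0, 0], [0, 0, 0, 0, 0, 0], [0, 0, 0, 0, 0, 0], [0, 0, 0, 0, 0, 0], [0, 0, 0, 0, 0, 0]],
  ],
  gripper=0.015,
  grip_force=30,
)

```text
time: 3.7
ee_pos: [0.5001, -0.1352, 0.1677]
eef_rot: [-0.0, 0.805, 0.593, -0.0]
ft_force: [-0.2, 0.7, 0.6]
opening: 0.0272
finger_force: 30.0
```

jog_arm(
  rows=[
    [[0, 0, 0.006, 0, 0, 0], [0, 0, 0.02, 0, 0, 0], [0, 0, 0.04, 0, 0, 0], [0, 0, 0.065, 0, 0, 0], [0, 0, 0.09, 0, 0, 0], [0, 0, 0.115, 0, 0, 0], [0.0, 0.0, 0.13, 0, 0, 0], [0.0, 0.0, 0.135, 0, 0, 0]],
  ],
)

```text
time: 4.5
ee_pos: [0.5007, -0.1355, 0.3051]
eef_rot: [0.002, 0.805, 0.593, 0.001]
ft_force: [-0.2, -0.6, -0.2]
opening: 0.0275
finger_force: 30.0
```

jog_arm(
  rows=[
    [[0.002, 0.02, 0, 0, 0, 0], [0.005, 0.05, 0, 0, 0, 0], [0.01, 0.095, 0, 0, 0, 0], [0.014, 0.14, 0, 0, 0, 0], [0.018, 0.185, 0, 0, 0, 0], [0.021, 0.225, 0, 0, 0, 0], [0.024, 0.255, 0, 0, 0, 0], [0.025, 0.265, 0, 0, 0, 0]],
  ],
)

```text
time: 5.3
ee_pos: [0.5245, 0.1326, 0.302]
eef_rot: [-0.001, 0.804, 0.595, -0.0]
ft_force: [-0.8, 0.6, -0.9]
opening: 0.0276
finger_force: 30.0
```

```bash
python3 - <<'E'
from h import *
s=ctrl.get_state(); print(s['ee_pos'],s['eef_rot'],s['q'],s['ft_force'])
b=cam('scene'); B=b['pixels'][:,:,::-1]
u,v=proj(b,s['ee_pos']-[0,0,.145]).astype(int); print(u,v)
C=cv2.resize(B[v-80:v+60,u-55:u+55],None,fx=4,fy=4,interpolation=2)
cv2.imwrite('pics/c3.png',C)
E
```

```text
[0.52450622 0.13255277 0.30197706] [-7.24243988e-04  8.04049508e-01  5.94561786e-01 -3.84190603e-04] [4.08594792e-02 2.43580668e-01 1.55691843e+00 7.88071133e-04
 1.34254251e+00 3.38035371e-01] [-0.76258621  0.62318047 -0.87456074]
335 171
```

```bash
sleep 1
```

```text
(no output)
```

View pics/c3.png

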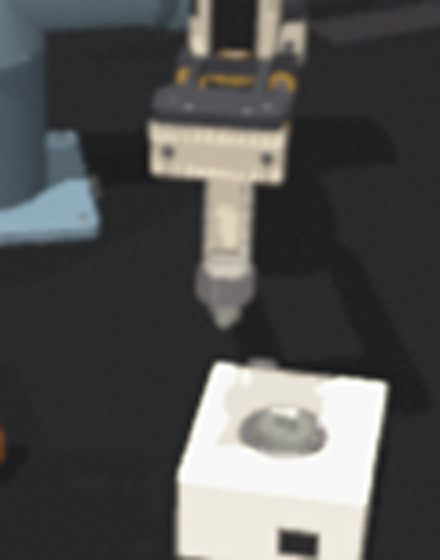

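The tube is held upright: cap at crop (224,285), tip about (224,325). The hub disc is at crop (283,430), with its bore visible. Next I'll compare the tube axis with the hub numerically.

```bash
python3 - <<'E'
from h import *
s=ctrl.get_state(); T=s['ee_pos']
b=cam('scene'); B=b['pixels'].astype(int); G=B.mean(2)
H=(.529,.1742)
print('hub pred',proj(b,(*H,.08)))
t=np.linspace(0,2*np.pi,5)[:4]
print('rim',[proj(b,(H[0]+.019*np.cos(a),H[1]+.019*np.sin(a),.08)).round(1).tolist() for a in t])
for d in (.09,.115,.135,.145): print(d,'tube pred',proj(b,T-[0,0,d]).round(1))
for v in range(145,175): print(v,G[v,325:347].astype(int).tolist())
print()
for v in range(188,208): print(v,G[v,335:367].astype(int).tolist())
E
```

```text
hub pred [350.06808364 196.10660726]
rim [[351.6, 200.2], [356.9, 195.5], [348.5, 192.2], [343.2, 196.7]]
0.09 tube pred [336.2 153.1]
0.115 tube pred [335.9 161.8]
0.135 tube pred [335.6 168.6]
0.145 tube pred [335.5 171.9]
145 [43, 42, 43, 42, 41, 50, 94, 146, 174, 188, 202, 207, 207, 208, 203, 178, 179, 162, 102, 47, 30, 31]
146 [43, 42, 41, 43, 41, 49, 92, 144, 172, 184, 200, 207, 207, 208, 204, 177, 174, 150, 93, 42, 30, 30]
147 [42, 42, 43, 42, 41, 52, 98, 149, 173, 184, 200, 207, 208, 209, 203, 175, 166, 144, 90, 42, 31, 30]
148 [42, 41, 41, 41, 40, 56, 104, 152, 174, 183, 201, 207, 207, 209, 205, 182, 173, 144, 87, 41, 31, 32]
149 [42, 42, 42, 42, 41, 59, 106, 153, 174, 183, 199, 206, 208, 209, 206, 188, 178, 143, 85, 39, 32, 32]
150 [42, 41, 43, 43, 40, 56, 105, 152, 174, 179, 189, 201, 207, 208, 206, 188, 176, 140, 80, 38, 31, 32]
151 [41, 43, 42, 41, 40, 59, 111, 157, 176, 179, 181, 195, 204, 205, 201, 183, 171, 133, 78, 38, 30, 34]
152 [42, 43, 42, 42, 41, 64, 118, 161, 173, 174, 174, 181, 193, 193, 192, 180, 169, 130, 74, 37, 30, 31]
153 [41, 42, 41, 42, 41, 64, 117, 152
[... 4809 characters left out ...]
 137, 189, 247, 249, 248, 247, 247, 247]
204 [247, 247, 247, 247, 248, 248, 249, 250, 250, 238, 220, 203, 189, 187, 188, 190, 190, 190, 190, 182, 165, 175, 182, 202, 219, 242, 250, 248, 247, 247, 247, 247]
205 [247, 247, 247, 247, 247, 247, 247, 248, 248, 249, 248, 243, 234, 226, 222, 222, 220, 219, 222, 228, 229, 235, 246, 251, 250, 249, 248, 247, 247, 247, 247, 247]
206 [247, 247, 247, 247, 247, 247, 247, 247, 247, 248, 248, 248, 249, 249, 248, 247, 247, 247, 248, 249, 249, 249, 249, 248, 248, 248, 247, 247, 247, 247, 247, 247]
207 [247, 247, 247, 247, 247, 247, 247, 247, 247, 247, 247, 247, 248, 248, 248, 248, 248, 248, 248, 248, 248, 248, 248, 247, 247, 247, 247, 247, 247, 247, 247, 247]
```

jog_arm(
  rows=[
    [[0.002, 0.02, 0, 0, 0, 5], [0.0045, 0.0422, -0.01, 0, 0, 10], [0.0045, 0.0422, -0.03, 0, 0, 15], [0.0045, 0.0422, -0.05, 0, 0, 15], [0.0045, 0.0422, -0.06, 0, 0, 15], [0.0045, 0.0422, -0.065, 0, 0, 15], [0.0045, 0.0422, -0.065, 0, 0, 15], [0.0045, 0.0422, -0.065, 0, 0, 15]],
  ],
)

```text
time: 6.2
ee_pos: [0.5302, 0.1715, 0.2386]
eef_rot: [0.0, 0.721, 0.693, 0.0]
ft_force: [0.3, 1.4, -0.3]
opening: 0.0275
finger_force: 30.0
```

```bash
python3 - <<'E'
from h import *
s=ctrl.get_state(); print(s['ee_pos'],s['eef_rot'],s['q'][5],s['ft_force'],s['wrist_torque'])
b=cam('scene'); a=cam('top'); B=b['pixels'][:,:,::-1]; A=a['pixels'][:,:,::-1]
print(proj(b,s['ee_pos']-[0,0,.145]))
C=cv2.resize(B[165:215,320:385],None,fx=6,fy=6,interpolation=2)
D=cv2.resize(A[180:255,260:326],None,fx=4,fy=4,interpolation=2)
cv2.imwrite('pics/c4.png',np.hstack([C,D]))
E
```

```text
[0.53015248 0.17151514 0.23855642] [4.34007549e-04 7.20936353e-01 6.93000966e-01 4.97618801e-04] 0.1522950985757009 [ 0.25967137  1.35305316 -0.25136965] [-0.04243498 -0.09192784  0.02864916]
[349.45946463 192.26630591]
```

```bash
sleep 1
```

```text
(no output)
```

View pics/c4.png

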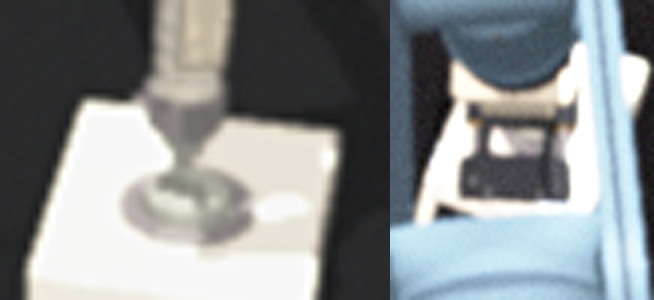

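The tip is at crop (185,172), just above the hub. The bore is around (195,187), so it needs a few mm more in +y.

```bash
python3 -c "
from h import *
s=ctrl.get_state(); print(s['time'],s['ee_pos'],s['ft_force'])"
```

```text
6.3 [0.53014064 0.17180299 0.23873879] [-0.30835554  0.21660639 -0.17241323]
```

jog_arm(
  rows=[
    [[0, 0.001, 0, 0, 0, 0], [0, 0.002, -0.002, 0, 0, 0], [0, 0.002, -0.004, 0, 0, 0], [0, 0.002, -0.006, 0, 0, 0], [0, 0.002, -0.008, 0, 0, 0], [0, 0.002, -0.01, 0, 0, 0], [0, 0.002, -0.01, 0, 0, 0], [0, 0.002, -0.01, 0, 0, 0]],
  ],
)

```text
time: 7.1
ee_pos: [0.5296, 0.174, 0.2277]
eef_rot: [-0.0, 0.721, 0.693, -0.0]
ft_force: [-1.0, -0.2, -0.6]
opening: 0.0278
finger_force: 30.0
```

jog_arm(
  rows=[
    [[-0.0005, 0.001, 0, 0, 0, 0], [-0.0005, 0.001, -0.0015, 0, 0, 0], [-0.0005, 0.001, -0.003, 0, 0, 0], [-0.0005, 0.001, -0.0045, 0, 0, 0], [-0.0005, 0.001, -0.006, 0, 0, 0], [-0.0005, 0.001, -0.0075, 0, 0, 0], [-0.0005, 0.001, -0.0075, 0, 0, 0], [-0.0005, 0.001, -0.0075, 0, 0, 0]],
  ],
)

```text
time: 7.9
ee_pos: [0.5291, 0.175, 0.2202]
eef_rot: [-0.0, 0.721, 0.693, -0.0]
ft_force: [0.3, 0.6, -0.3]
opening: 0.0271
finger_force: 30.0
```

jog_arm(
  rows=[
    [[0, 0, -0.0005, 0, 0, 0], [0, 0, -0.001, 0, 0, 0], [0, 0, -0.0015, 0, 0, 0], [0, 0, -0.002, 0, 0, 0], [0, 0, -0.0025, 0, 0, 0], [0, 0, -0.003, 0, 0, 0], [0, 0, -0.003, 0, 0, 0], [0, 0, -0.003, 0, 0, 0]],
  ],
)

```text
time: 8.7
ee_pos: [0.5291, 0.175, 0.2172]
eef_rot: [-0.0, 0.721, 0.693, -0.0]
ft_force: [0.9, 0.1, -0.6]
opening: 0.0273
finger_force: 30.0
```

jog_arm(
  rows=[
    [[0, 0, -0.0005, 0, 0, 0], [0, 0, -0.001, 0, 0, 0], [0, 0, -0.0015, 0, 0, 0], [0, 0, -0.002, 0, 0, 0], [0, 0, -0.002, 0, 0, 0], [0, 0, -0.002, 0, 0, 0], [0, 0, -0.002, 0, 0, 0], [0, 0, -0.002, 0, 0, 0]],
  ],
)

```text
time: 9.5
ee_pos: [0.5292, 0.175, 0.2163]
eef_rot: [0.0, 0.721, 0.693, 0.0]
ft_force: [-2.5, -1.0, 6.5]
opening: 0.0275
finger_force: 30.0
```

jog_arm(
  rows=[
    [[-0.0003, 0, 0, 0, 0, -2], [-0.0003, 0, 0, 0, 0, -4], [-0.0003, 0, 0, 0, 0, -6], [-0.0003, 0, 0, 0, 0, -8], [-0.0003, 0, 0, 0, 0, -10], [-0.0003, 0, 0, 0, 0, -12], [-0.0003, 0, 0, 0, 0, -14], [-0.0003, 0, 0, 0, 0, -16]],
  ],
)

```text
time: 10.3
ee_pos: [0.5299, 0.1751, 0.2163]
eef_rot: [0.001, 0.811, 0.586, 0.002]
ft_force: [1.2, 0.8, 3.3]
opening: 0.0278
finger_force: 30.0
```

jog_arm(
  rows=[
    [[0, 0, -0.0003, 0, 0, -2], [0, 0, -0.0003, 0, 0, -4], [0, 0, -0.0003, 0, 0, -6], [0, 0, -0.0003, 0, 0, -8], [0, 0, -0.0003, 0, 0, -10], [0, 0, -0.0003, 0, 0, -12], [0, 0, -0.0003, 0, 0, -14], [0, 0, -0.0003, 0, 0, -16]],
  ],
)

```text
time: 11.1
ee_pos: [0.5287, 0.175, 0.2148]
eef_rot: [-0.0, 0.884, 0.467, -0.0]
ft_force: [0.3, -0.4, -0.9]
opening: 0.0277
finger_force: 30.0
```

```bash
cat > st.py <<'E'
from h import *
s=ctrl.get_state(); print(s['time'],s['ee_pos'].round(4),'f',s['ft_force'].round(2),'t',s['wrist_torque'].round(3),'q6',s['q'][5].round(3))
q=s['eef_rot']; print('tooly',2*np.degrees(np.arctan2(q[2],q[1]))-90)
E
python3 st.py
```

```text
11.1 [0.5287 0.175  0.2148] f [ 0.27 -0.44 -0.91] t [-0.039 -0.03  -0.022] q6 0.718
tooly -34.301961228265824
```

The keys appear to have dropped: z fell below the contact height and the force vanished. I'll go down gently to check.

jog_arm(
  rows=[
    [[0, 0, -0.0005, 0, 0, 0], [0, 0, -0.001, 0, 0, 0], [0, 0, -0.0015, 0, 0, 0], [0, 0, -0.002, 0, 0, 0], [0, 0, -0.0025, 0, 0, 0], [0, 0, -0.003, 0, 0, 0], [0, 0, -0.003, 0, 0, 0], [0, 0, -0.003, 0, 0, 0]],
  ],
)

```text
time: 11.9
ee_pos: [0.5288, 0.175, 0.2119]
eef_rot: [-0.0, 0.884, 0.468, -0.0]
ft_force: [-0.4, 0.3, -0.5]
opening: 0.0273
finger_force: 30.0
```

```bash
python3 st.py
```

```text
11.9 [0.5288 0.175  0.2119] f [-0.43  0.35 -0.53] t [-0.038 -0.064  0.037] q6 0.716
tooly -34.215141192261676
```

jog_arm(
  rows=[
    [[0, 0, -0.0008, 0, 0, 0], [0, 0, -0.0016, 0, 0, 0], [0, 0, -0.0024, 0, 0, 0], [0, 0, -0.0032, 0, 0, 0], [0, 0, -0.004, 0, 0, 0], [0, 0, -0.005, 0, 0, 0], [0, 0, -0.005, 0, 0, 0], [0, 0, -0.005, 0, 0, 0]],
  ],
)

```text
time: 12.7
ee_pos: [0.5288, 0.175, 0.2069]
eef_rot: [-0.0, 0.884, 0.468, -0.0]
ft_force: [0.1, -0.6, -1.2]
opening: 0.0274
finger_force: 30.0
```

jog_arm(
  rows=[
    [[0, 0, -0.0005, 0, 0, 0], [0, 0, -0.001, 0, 0, 0], [0, 0, -0.0015, 0, 0, 0], [0, 0, -0.002, 0, 0, 0], [0, 0, -0.0025, 0, 0, 0], [0, 0, -0.003, 0, 0, 0], [0, 0, -0.003, 0, 0, 0], [0, 0, -0.003, 0, 0, 0]],
  ],
)

```text
time: 13.5
ee_pos: [0.5288, 0.175, 0.2039]
eef_rot: [-0.0, 0.884, 0.468, -0.0]
ft_force: [-0.0, -0.2, -0.6]
opening: 0.0273
finger_force: 30.0
```

jog_arm(
  rows=[
    [[0, 0, -0.0005, 0, 0, 0], [0, 0, -0.001, 0, 0, 0], [0, 0, -0.0015, 0, 0, 0], [0, 0, -0.002, 0, 0, 0], [0, 0, -0.0022, 0, 0, 0], [0, 0, -0.0022, 0, 0, 0], [0, 0, -0.0022, 0, 0, 0], [0, 0, -0.0022, 0, 0, 0]],
  ],
)

```text
time: 14.3
ee_pos: [0.5288, 0.175, 0.2026]
eef_rot: [0.0, 0.884, 0.468, 0.0]
ft_force: [-2.3, -0.2, 6.5]
opening: 0.0272
finger_force: 30.0
```

Cap seated: 13.7 mm below the key contact height (14 expected), at 6.5 N. Now I'll grip harder and press the hub down.

jog_arm(
  rows=[
    [[0, 0, 0, 0, 0, 0], [0, 0, 0, 0, 0, 0], [0, 0, -0.0015, 0, 0, 0], [0, 0, -0.003, 0, 0, 0], [0, 0, -0.0045, 0, 0, 0], [0, 0, -0.006, 0, 0, 0], [0, 0, -0.0075, 0, 0, 0], [0, 0, -0.0075, 0, 0, 0]],
  ],
  grip_force=55,
)

```text
time: 15.1
ee_pos: [0.5289, 0.1751, 0.1959]
eef_rot: [0.0, 0.884, 0.468, 0.001]
ft_force: [-4.2, -0.7, 11.9]
opening: 0.0272
finger_force: 55.0
```

jog_arm(
  rows=[
    [[0, 0, -0.0005, 0, 0, 0], [0, 0, -0.001, 0, 0, 0], [0, 0, -0.0015, 0, 0, 0], [0, 0, -0.002, 0, 0, 0], [0, 0, -0.002, 0, 0, 0], [0, 0, -0.002, 0, 0, 0], [0, 0, -0.002, 0, 0, 0], [0, 0, -0.002, 0, 0, 0]],
  ],
)

```text
time: 15.9
ee_pos: [0.5288, 0.1751, 0.1946]
eef_rot: [0.0, 0.884, 0.468, 0.001]
ft_force: [-5.0, -1.2, 15.2]
opening: 0.0273
finger_force: 55.0
```

```bash
python3 st.py; python3 - <<'E'
from h import *
b=cam('scene'); B=b['pixels'][:,:,::-1]
cv2.imwrite('pics/c5.png',cv2.resize(B[140:240,180:385],None,fx=3.9,fy=3.9,interpolation=2))
E
```

```text
15.9 [0.5288 0.1751 0.1946] f [-5.02 -1.22 15.21] t [-0.214  1.167 -0.01 ] q6 0.717
tooly -34.205334969876105
```

```bash
sleep 1
```

```text
(no output)
```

View pics/c5.png

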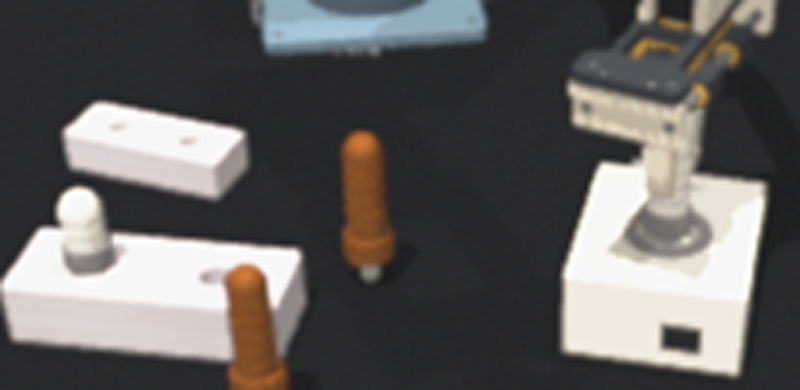

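The tube sits on the hub at crop (668,225), cap flat. The short tube is still in its well. I'll press a bit more to confirm the stop.

jog_arm(
  rows=[
    [[-0.0004, 0, -0.0003, 0, 0, 0], [-0.0004, 0, -0.0006, 0, 0, 0], [-0.0004, 0, -0.001, 0, 0, 0], [-0.0004, 0, -0.0012, 0, 0, 0], [-0.0004, 0, -0.0012, 0, 0, 0], [-0.0004, 0, -0.0012, 0, 0, 0], [-0.0004, 0, -0.0012, 0, 0, 0], [-0.0004, 0, -0.0012, 0, 0, 0]],
  ],
)

```text
time: 16.75
ee_pos: [0.5287, 0.1751, 0.1945]
eef_rot: [0.001, 0.884, 0.468, 0.001]
ft_force: [-7.2, -1.2, 21.8]
opening: 0.0269
finger_force: 55.0
```

jog_arm(
  rows=[
    [[0, 0, 0, 0, 0, 0], [0, 0, 0, 0, 0, 0], [0, 0, 0, 0, 0, 0], [0, 0, 0, 0, 0, 0], [0, 0, 0, 0, 0, 0], [0, 0, 0, 0, 0, 0], [0, 0, 0, 0, 0, 0], [0, 0, 0, 0, 0, 0]],
  ],
)

```text
time: 17.55
ee_pos: [0.5287, 0.1751, 0.1945]
eef_rot: [0.001, 0.884, 0.468, 0.001]
ft_force: [-7.3, -2.0, 21.6]
opening: 0.0274
finger_force: 55.0
```

```bash
python3 -c "
from workcell import ctrl
print(ctrl.sign_off())"
```

```text
the job is handed in; nothing more can be done
None
```

I keyed the taller tube into the drive hub with its cap seated, pressed it 8 mm down to the hub's stop, and handed the job in at 17.6 s while still holding it there at about 22 N.

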